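Free the bail pan and check that it hangs true

TASK

Check that the camping pan hangs true: wind the cranked handwheel clockwise until the keeper bar is fully back against its stop, then take the pan by the wooden grip of its bail and lift it straight up, about 8 cm off its seat. Only then give it a quarter turn anticlockwise as seen from above, over the seat, so that its pouring lip points squarely out over the stand's front, the long edge nearest the robot. Keep the pan level and the loose steel ball in the middle of the dish all the way, leave the other gear alone, and finish still holding the pan there, steady in the air.

Things in the scene. Friction and masses are not known exactly. Their poses are not given: they have to be found in the camera images.
- stand: fixed stand, a grey base plate 150 mm (x) by 360 mm (y) by 12 mm. Origin: centre of its underside on the table. Its x axis points away from its front long edge (the front faces -x, towards the robot), y runs along the plate from the handwheel end to the pan end. A round seat (100 mm across, top 40 mm above the table) stands at y = +90 mm, a gear housing (70 x 80 mm, top at 100 mm) at y = -100 mm.
- seat (a point): centre of the seat's top, 40 mm above the table, on which the pan stands
- wheel_axis (a point): point on the upright axis of the handwheel, at the height of the middle of the crank knob, 144 mm above the table. The wheel is an aluminium disc 92 mm across, its top 118 mm above the table (hub 120 mm).
- crank (a point): middle of the upright crank knob on the wheel, a black cylinder 18 mm in diameter and 46 mm tall (from 121 to 167 mm above the table), 34 mm off the wheel's axis; it spins freely on its pin, so a gripper holding it can carry it round without turning
- wheel (a joint): angle of the handwheel in rad, growing clockwise seen from above; it starts between 0 and 1.5 and meets a firm stop at 8.0. It stays where it is left; turning takes about 1.5 N at the knob.
- keeper (a joint): travel of the keeper bar in m, geared to the wheel (4 mm per rad). At 0 the flat steel bar reaches 16 mm in over the pan's rim, 5 mm above it, and bars the pan from lifting; at 0.032 the lug on the bar touches the gear housing (its stop) and the bar's tip is 16 mm clear of the pan
- keeper_tip (a point): middle of the keeper bar's tip; the bar is 30 mm wide and 8 mm thick and slides along the stand's y axis, away from the pan as it opens
- pan: graphite-grey aluminium pan, loose, about 0.35 kg, 174 mm across, rim 35 mm high, inside a shallow dish (a cone of about 7 degrees). Origin: centre of its underside; z up, x along the bail, y towards the pouring lip. It starts on the seat with its lip pointing along the stand's +y, within 0.12 rad.
- pan_grip (a point): centre of the wooden grip at the top of the pan's rigid bail, 135 mm above the pan's underside and straight above the dish's middle; a bar 70 mm long along the pan's x, 18 mm wide (y), 24 mm high. Axes as the pan's. It is pinched from above across its 18 mm width; the pan's weight hangs straight below it.
- pan_lip (a point): pouring lip, a flat tongue 34 mm wide at the rim, 96 mm from the pan's centre along the pan's +y
- dish_middle (a point): lowest point of the dish, 8 mm above the pan's underside
- ball_center (a point): centre of the loose steel ball, 28 mm across, 90 g, lying in the middle of the dish; it rolls away if the pan tips more than about 7 degrees or is jerked sideways (over about 1 m/s2)
- kettle: collapsed grey-green silicone kettle, 140 mm across, 53 mm high, to be left alone. Origin: centre of its underside
- egg_holder: white plastic egg holder, 130 x 90 x 56 mm, to be left alone. Origin: centre of its underside
- tongs: wooden salad tongs, about 230 mm long, lying flat, to be left alone
- igniter: stove igniter with press button, about 190 mm long, lying flat, to be left alone
Not all that is in view belongs to the job. What is shaped like the pan but blue or green is not meant.

How it is judged:
By the outcome, as a careful person would: the job done as asked, in the order asked, and still so for the second after the job is handed in, while the arm keeps its last pose, push and grip.
It also fails if it takes over 67 s, if anything falls off the work surface, if the arm or the gripper's body presses on something with over 40 N, if the wrist force passes 120 N, or if a joint passes its speed limit or range.

ROBOT

A 6-joint arm with a two-finger parallel gripper is mounted at the origin on the work surface. World frame = base frame: x ahead of the robot, y to its left, z up, the work surface at z = 0. Lengths are in mm, angles in rad, forces in N, time in s.
With the tool pointing down it reaches from about 275 to 825 mm from the base axis. Payload 4.9 kg.
Tool frame: the origin (TCP) lies at the very end of the fingers, on their centre line; the grasp point (between the pads) lies 19 mm behind it; y points along the fingers, x is the direction in which the jaws open and shut, and the axes are right-handed (so a half turn about y gives the same grasp; the last joint's range is limited). The gripper opens to 85 mm and grips with 20 to 120 N. Pads are 22 mm wide; open, the fingers measure 114 mm over their backs; the gripper's body (76 mm by 85 mm) begins 54 mm behind the grasp point. The pads swing forward as they close: fully open they stand 13 mm farther back than shut.
Start: joints at [-1.284, 0.326, -0.193, 1.052, 0, 1.437], TCP at [224.683, -502.032, 231.281] pointing down, gripper open.
Joint ranges: [-2.65, 2.65], [-0.97, 1.79], [-1.3, 1.35], [-1.93, 2.1], [-1.47, 1.37], [-3.14, 3.14]. Speed limits (rad/s): [2.57, 2.57, 3.14, 3.14, 3.14, 3.14].

INTERFACE

Orientations are given as a unit quaternion [w, x, y, z].
In Python, from station import robot, viewer gives the robot as it stands. Calls block until the motion is done:
- robot.move_pose(position, orientation): joint-space move of the TCP to a pose.
- robot.line_to(position, frame=None, v=150): straight line of the TCP; frame=None keeps the orientation; v is the mean speed in mm/s.
- robot.move_j(angles): joint-space move.
- robot.let_go() and robot.gripper_close(f_grip=None): open the fingers fully, or close them until they stop; f_grip is the grip in N (None keeps the last).
- robot.dwell(seconds).
- robot.ik(position, orientation): joint angles nearest the present ones, or None.
- robot.state(): the state.
- viewer.grab_frame(name): name is "side" or "top" or "wrist"; returns a dict with "img" (400x640x3 uint8, red, green, blue), "intrinsics" (3x3 intrinsics, pixels), "k1" (the pictures are not rectified: a ray, as slopes to the right and down, at radius r is drawn at 1 + k1 r^2 times it, then the intrinsics apply), "position" and "rotation" of the camera in the world. Camera axes: x right, y down, z forward; pixel columns grow to the right and rows downward; lengths in mm; the calibration is good to about 2 mm. A picture is of the moment at which its call begins. There is no depth.
A pose or a line that the arm cannot do raises robot.MotionError and nothing moves.
- robot.sign_off(): hands the job in, once; it reports no verdict.
The state is a dict: "t": time; "joint_pos": joint angles; "joint_vel": joint speeds; "tau": joint torques, N m; "position": TCP position; "tcp_rot": TCP orientation; "force": force on the tool from outside, world axes, zero at the start; "wrist_torque": the same for the moment, N m; "width": opening from 0.0 (shut) to 1.0 (fully open).
Only numpy, scipy, OpenCV 4.12 (cv2) and the standard library are available. Lean on these libraries where they do the work, as an engineer would, in place of code of your own. Each camera call takes 0.05 s, during which the arm holds its last target. There are 200 camera calls.

## Working session

There is one attempt and no reset: what is moved stays moved. The work goes in short steps, each a Python script; the robot and the scene stay as the last script left them, time stands still between calls to the robot, and variables do not carry over. Pictures are saved under pics/ and viewed, about 8 in all and at most 12, crops included, and the job is handed in when it is done.

```bash
mkdir -p pics; ls
python3 - <<'E'
from station import robot, viewer
import cv2,numpy as np
s=robot.state(); print({k:np.round(v,3).tolist() for k,v in s.items()})
for n in("top","side"):
    f=viewer.grab_frame(n); np.savez(f"pics/{n}0.npz",**f); cv2.imwrite(f"pics/{n}0.png",f["img"][:,:,::-1])
    print(n,f["intrinsics"],f["k1"],f["position"],f["rotation"])
E
```

```text
pics
{'t': 0.0, 'joint_pos': [-1.284, 0.327, -0.194, 1.052, 0.0, 1.437], 'joint_vel': [-0.001, -0.002, 0.0, 0.001, 0.0, 0.0], 'tau': [-0.002, -44.339, 26.244, 0.015, -0.0, 0.0], 'position': [224.521, -501.462, 230.503], 'tcp_rot': [0.594, -0.593, 0.385, -0.384], 'force': [0.095, -0.011, -0.123], 'wrist_torque': [0.061, -0.025, -0.055], 'width': 0.999}
top [[374.32004474   0.         322.65615581]
 [  0.         374.32004474 196.7791152 ]
 [  0.           0.           1.        ]] -0.019717521939508497 [ 477.48114911   25.98048011 1315.75798507] [ 0.02720376 -0.69960196  0.71344546 -0.02850659]
side [[520.72095406   0.         313.46359537]
 [  0.         520.72095406 201.02947011]
 [  0.           0.           1.        ]] -0.1541056550362098 [  350.79903172 -1191.26757017  1055.96994923] [-0.44320314  0.89250201 -0.0778668   0.03078818]
```

View pics/top0.png

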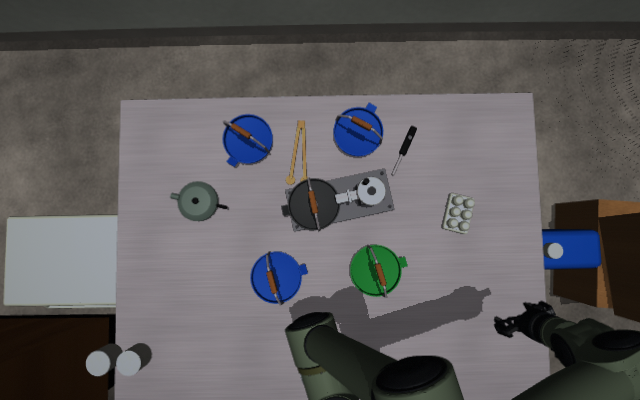

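View pics/side0.png

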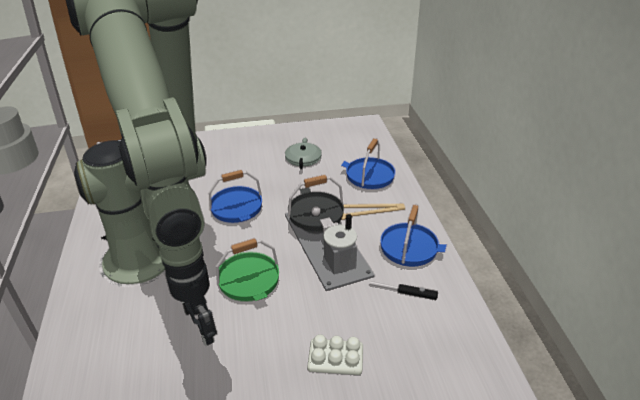

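```bash
cat > h.py <<'E'
import numpy as np,cv2
from scipy.spatial.transform import Rotation as R
def rot(q): return R.from_quat(np.roll(q,-1)).as_matrix()
def down(a):
    x=np.array([np.cos(a),np.sin(a),0]); y=np.array([0,0,-1.]); 
    return np.roll(R.from_matrix(np.c_[x,y,np.cross(x,y)]).as_quat(),1)
def K(f): return np.array(f["intrinsics"]),np.array([float(f["k1"]),0,0,0])
def rays(f,px):
    k,d=K(f); u=cv2.undistortPoints(np.float64(px).reshape(-1,1,2),k,d)[:,0]
    return np.c_[u,np.ones(len(u))]@rot(f["rotation"]).T
def plane(f,px,z):
    r=rays(f,px); p=np.array(f["position"]); return p+r*((z-p[2])/r[:,2])[:,None]
def proj(f,P):
    r=rot(f["rotation"]); p=np.array(f["position"]); k,d=K(f)
    return cv2.projectPoints(np.float64(P).reshape(-1,1,3),cv2.Rodrigues(r.T)[0],-r.T@p,k,d)[0][:,0]
def tri(fs,pxs):
    A=np.zeros((3,3));b=np.zeros(3)
    for f,px in zip(fs,pxs):
        d=rays(f,[px])[0];d/=np.linalg.norm(d);M=np.eye(3)-np.outer(d,d);A+=M;b+=M@np.array(f["position"])
    return np.linalg.solve(A,b)
def blob(mask,near=None,mina=20):
    n,l,st,c=cv2.connectedComponentsWithStats(mask.astype(np.uint8))
    g=[i for i in range(1,n) if st[i,4]>=mina]
    i=min(g,key=lambda i:np.hypot(*(c[i]-near))) if near is not None else max(g,key=lambda i:st[i,4])
    return l==i,c[i],st[i,4]
E
python3 - <<'E'
from h import *
t=dict(np.load("pics/top0.npz"));s=dict(np.load("pics/side0.npz"))
def hsv(f): return cv2.cvtColor(f["img"],cv2.COLOR_RGB2HSV).astype(int)
H=hsv(t); m=(H[...,0]<15)&(H[...,1]>110)&(H[...,2]>60); _,c,a=blob(m,(313,204)); print("grip top",c,a,plane(t,[c],187))
H2=hsv(s); m=(H2[...,0]<15)&(H2[...,1]>110)&(H2[...,2]>60); _,c2,a2=blob(m,(316,182)); print("side",c2,a2,"tri",tri([t,s],[c,c2]))
# plate corners by eye & wheel
print("wheel",plane(t,[(371,190)],118),"knob",plane(t,[(365,182)],165))
print("plate right corners",plane(t,[(386,169),(395,209)],12))
for n,f,b in(("t",t,(260,150,420,250)),("s",s,(270,160,400,300))):
    x0,y0,x1,y1=b; cv2.imwrite(f"pics/c{n}.png",cv2.resize(f["img"][y0:y1,x0:x1,::-1],None,fx=4.5,fy=4.5,interpolation=cv2.INTER_CUBIC)[:600])
E
python3 -c "
import cv2;a=cv2.imread('pics/ct.png');print(a.shape)"
```

```text
grip top [312.66666667 201.44444444] 126 [[553.04582379  53.48163753 187.        ]]
side [314.73856209 180.58823529] 153 tri [553.02021046  53.94166665 172.71561411]
wheel [[ 590.86770375 -133.0275321   118.        ]] knob [[ 611.64105504 -108.95399497  165.        ]]
plate right corners [[ 674.05294366 -202.12859875   12.        ]
 [ 532.72373479 -228.89992037   12.        ]]
(450, 720, 3)
```

View pics/ct.png

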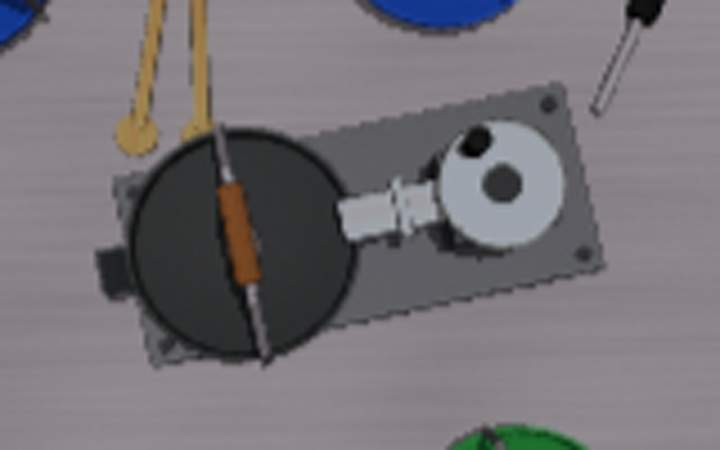

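Run:
```python
from h import *
from station import robot, viewer
t=dict(np.load("pics/top0.npz"))
c=(np.array([(562,84),(605,267),(155,366),(113,180)])+.5)/4.5-.5+(260,150)
P=plane(t,c,12);print(P.round(1)); e=[np.linalg.norm(P[i]-P[(i+1)%4]) for i in range(4)];print(np.round(e,1))
y=(P[3]+P[2]-P[0]-P[1]);yaw=np.arctan2(-y[0],y[1]);o=P.mean(0);print("yaw",yaw,"o",o)
ux=np.array([np.cos(yaw),np.sin(yaw)]);uy=np.array([-ux[1],ux[0]]);print("seat",o[:2]+90*uy,"wheel?",o[:2]-100*uy)
for a in(yaw,yaw+np.pi/2,yaw-np.pi/2,yaw+np.pi):
  for p in((o[0]-60,o[1]-30,380),(o[0]-60,o[1]-30,320)): print(a,p,np.round(robot.ik(p,down(a)),2) if robot.ik(p,down(a)) is not None else None)
a=yaw+np.pi/2
s=robot.state();p=s["position"]
robot.line_to([p[0],p[1],340],v=200)
robot.move_pose([o[0]-60,o[1]-30,380],down(a))
f=viewer.grab_frame("wrist");np.savez("pics/w0.npz",**f);cv2.imwrite("pics/w0.png",f["img"][:,:,::-1]);print(f["position"],rot(f["rotation"]),f["k1"],robot.state()["t"],robot.state()["joint_pos"])
```

```text
[[ 676.7 -196.9   12. ]
 [ 533.  -225.6   12. ]
 [ 463.5  124.1   12. ]
 [ 608.2  154.8   12. ]]
[146.6 356.6 147.9 358.3]
yaw 0.19434999891620686 o [570.33252176 -35.90845453  12.        ]
seat [552.95092868  52.39715244] wheel? [ 589.64540296 -134.0257956 ]
0.19434999891620686 (np.float64(510.33252175858684), np.float64(-65.90845452652084), 380) [-0.27  0.21  0.02  1.39  0.    1.1 ]
0.19434999891620686 (np.float64(510.33252175858684), np.float64(-65.90845452652084), 320) [-0.27  0.22 -0.12  1.24  0.    1.1 ]
1.7651463257111035 (np.float64(510.33252175858684), np.float64(-65.90845452652084), 380) [-0.27  0.21  0.02  1.39  0.   -0.47]
1.7651463257111035 (np.float64(510.33252175858684), np.float64(-65.90845452652084), 320) [-0.27  0.22 -0.12  1.24  0.   -0.47]
-1.3764463278786896 (np.float64(510.33252175858684), np.float64(-65.90845452652084), 380) [-0.27  0.21  0.02  1.39  0.    2.68]
-1.3764463278786896 (np.float64(510.33252175858684), np.float64(-65.90845452652084), 320) [-0.27  0.22 -0.12  1.24  0.    2.68]
3.335942652506 (np.float64(510.33252175858684), np.float64(-65.90845452652084), 380) [-0.27  0.21  0.02  1.39  0.   -2.04]
3.335942652506 (np.float64(510.33252175858684), np.float64(-65.90845452652084), 320) [-0.27  0.22 -0.12  1.24  0.   -2.04]
[427.92558642 -83.89715275 522.04014517] [[-1.92731012e-01  9.27281087e-01  3.20943206e-01]
 [ 9.81251310e-01  1.82393691e-01  6.22768698e-02]
 [-7.89852367e-04  3.26928626e-01 -9.45048702e-01]] -0.04831765927275287 2.7333 [-2.73230842e-01  2.06225686e-01  2.12480725e-02  1.38630646e+00
 -1.80962616e-04 -4.66031825e-01]
```

View pics/w0.png

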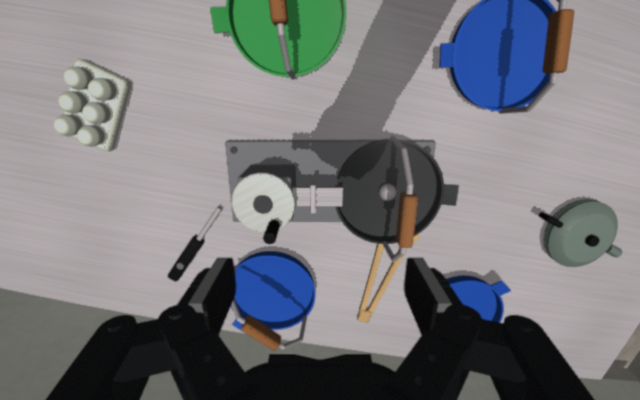

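Run:
```python
from h import *
t=dict(np.load("pics/top0.npz"));w=dict(np.load("pics/w0.npz"));s=dict(np.load("pics/side0.npz"))
yaw=.1943;ux=np.array([np.cos(yaw),np.sin(yaw)]);uy=np.array([-ux[1],ux[0]]);o=np.array([570.3,-35.9])
def loc(p): d=p[:2]-o;return np.round([d@ux,d@uy],1)
C={}
for n,f,near,hub in(("t",t,(313,204),(371.3,190.4)),("w",w,(407,220),(263,204))):
    H=cv2.cvtColor(f["img"],cv2.COLOR_RGB2HSV).astype(int);m=(H[...,0]<15)&(H[...,1]>110)&(H[...,2]>60)
    M,c,a=blob(m,near);C[n]=c
    ys,xs=np.nonzero(M);P=plane(f,np.c_[xs,ys],187)[:,:2]
    (rc,rs,ra)=cv2.minAreaRect(P.astype(np.float32)); 
    ev=np.linalg.eigh(np.cov(P.T))[1][:,1]; ev*=np.sign(ev[0]); print(n,"grip",c,a,rc,rs,"axis ang",np.arctan2(ev[1],ev[0]),"loc",loc(np.array(rc)))
    # wheel: bright low-sat disc
    m=(H[...,1]<50)&(H[...,2]>150)
    M,c,a=blob(m,hub,200); cn=cv2.convexHull(np.argwhere(M)[:,::-1].astype(np.int32))
    Q=plane(f,cn[:,0],118)[:,:2]; print(n,"wheel hull",cv2.minEnclosingCircle(Q.astype(np.float32)),a)
    print(n,"hub",plane(f,[hub],120),loc(plane(f,[hub],120)[0]))
    # knob dark near
    m=(f["img"].max(2)<45); M,c,a=blob(m,{"t":(365.3,181.2),"w":(271,231)}[n],8); ys,xs=np.nonzero(M); print(n,"knob",c,a,[xs.min(),xs.max(),ys.min(),ys.max()],plane(f,[c],150))
    C[n+"k"]=c
print("tri grip",tri([t,w],[C["t"],C["w"]]),tri([t,s,w],[C["t"],(314.7,180.6),C["w"]]),"knob",tri([t,w],[C["tk"],C["wk"]]))
lip=(np.array([115,272])+.5)/4.5-.5+(260,150)
# lip blob in wrist view approx (450,194), bottom of rim z~70; compare angles
for f,px in((t,lip),(w,(450,194.5))):
    L=plane(f,[px],72)[0];print("lip",L,loc(L))
print("keeper tip w",loc(plane(w,[(343,197)],84)[0]))
cv2.imwrite("pics/cw.png",cv2.resize(w["img"][120:270,215:475,::-1],None,fx=3,fy=3,interpolation=cv2.INTER_CUBIC))
```

```text
t grip [312.66666667 201.44444444] 126 (552.7705078125, 53.30675506591797) (67.29561614990234, 17.115036010742188) axis ang 0.19695511691047754 loc [ 0.  90.9]
t wheel hull ((589.7772216796875, -133.22142028808594), 43.76959228515625) 453
t hub [[ 589.37016845 -133.68713427  120.        ]] [ -0.2 -99.6]
t knob [365.46875 181.3125 ] 32 [np.int64(363), np.int64(368), np.int64(178), np.int64(184)] [[ 615.52990485 -112.24561147  150.        ]]
w grip [407.50332005 220.30278884] 753 (550.876708984375, 49.07762908935547) (67.4979476928711, 18.755578994750977) axis ang 0.2003468590336045 loc [-2.7 87.1]
w wheel hull ((682.6448974609375, -5.32535982131958), 577.1788940429688) 137504
w hub [[ 589.39733372 -134.73783882  120.        ]] [  -0.3 -100.7]
w knob [271.32579186 231.55656109] 221 [np.int64(264), np.int64(278), np.int64(220), np.int64(242)] [[ 614.94606108 -114.50824945  150.        ]]
tri grip [554.0308529   53.67139717 174.46132083] [553.43684341  53.81708516 173.26594333] knob [ 615.91734992 -113.60782914  147.72602395]
lip [533.84867067 148.1869555   72.        ] [ -0.2 187.7]
lip [535.4671848 148.3126618  72.       ] [  1.4 187.5]
keeper tip w [ 1.5 16.1]
```

View pics/cw.png

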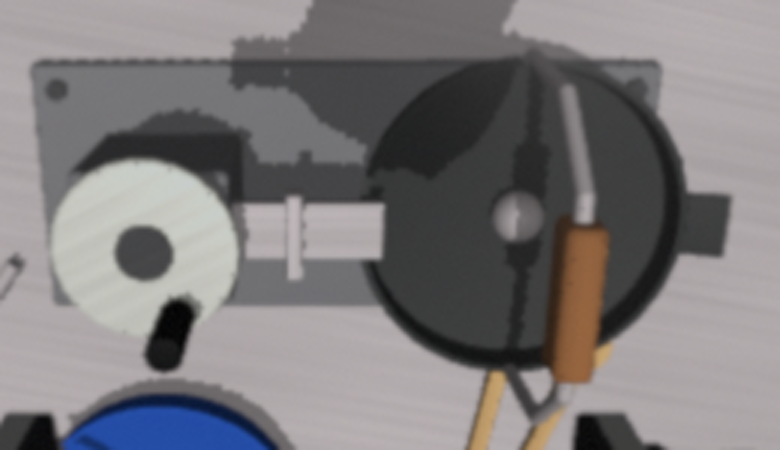

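```bash
cat >> h.py <<'E'
W=np.array([589.6,-133.9]);YAW=.194;SEAT=np.array([553.1,53.4])
def tang(F,ph): return F[0]*np.sin(ph)-F[1]*np.cos(ph), F[0]*np.cos(ph)+F[1]*np.sin(ph) # along clockwise tangent, radial
E
python3 - <<'E'
from h import *
from station import robot, viewer
k=np.array([615.3,-113.4]);a=YAW+np.pi/2
robot.move_pose([*k,240],down(a)); robot.line_to([*k,131],v=120)
F0=np.array(robot.state()["force"])
robot.gripper_close(30)
s=robot.state();print(s["t"],s["width"],s["position"],s["force"]-F0)
ph0=np.arctan2(*(k-W)[::-1]);ph=ph0
for i in range(8):
    ph-=np.radians(12);robot.line_to([*(W+34*np.array([np.cos(ph),np.sin(ph)])),131],v=45)
    s=robot.state();print(round(ph0-ph,2),round(s["t"],2),np.round(np.array(s["position"])-[*W,0],1),np.round(tang(np.array(s["force"])-F0,ph),1),round(s["force"][2],1),round(s["width"],3))
np.savez("st.npz",ph=ph,ph0=ph0,F0=F0)
f=viewer.grab_frame("top");cv2.imwrite("pics/t1.png",cv2.resize(f["img"][130:260,250:430,::-1],None,fx=4,fy=4))
E
```

```text
5.175 0.20488381581000384 [ 615.30075592 -113.52813591  131.22332024] [-0.86215017 -1.05013682  2.09032712]
0.21 5.48 [ 29.8  13.9 131.1] [-0.4 -6. ] 4.2 0.201
0.42 5.79 [ 32.1   7.3 131.1] [ 1.4 -6.7] 5.0 0.204
0.63 6.1 [ 33.    0.6 131.1] [ 1. -6.] 5.4 0.203
0.84 6.41 [ 32.6  -6.  131.1] [ 1.4 -5.7] 5.4 0.202
1.05 6.72 [ 30.8 -12.6 131.1] [ 0.8 -5.5] 5.4 0.203
1.26 7.03 [ 27.7 -18.9 131.1] [ 0.7 -4.8] 6.3 0.206
1.47 7.33 [ 23.3 -24.5 131.1] [ 1.8 -5.5] 5.6 0.199
1.68 7.64 [ 17.7 -29.1 131.1] [ 2.2 -4.7] 5.7 0.203
```

View pics/t1.png

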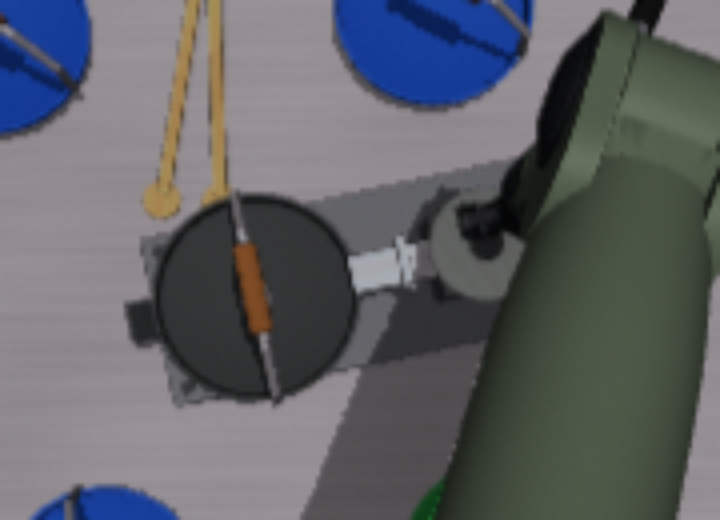

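Run:
```python
from h import *
from station import robot, viewer
z=np.load("st.npz");ph,ph0,F0=float(z["ph"]),float(z["ph0"]),z["F0"]
while ph0-ph<8.3:
    st=12 if ph0-ph<6.4 else 5
    ph-=np.radians(st);robot.line_to([*(W+34*np.array([np.cos(ph),np.sin(ph)])),131],v=45)
    s=robot.state();ft=tang(np.array(s["force"])-F0,ph);p=np.array(s["position"])[:2]-W
    if ph0-ph>5.5: print(round(ph0-ph,2),round(s["t"],2),"act",np.round((ph0-np.arctan2(p[1],p[0]))%(2*np.pi)+2*np.pi*0,3),np.round(ft,1))
    if abs(ft[0])>14: break
    if abs(ft[1])>30: print("radial",ft);break
np.savez("st.npz",ph=ph,ph0=ph0,F0=F0)
f=viewer.grab_frame("top");np.savez("pics/t2.npz",**f)
```

```text
5.65 13.55 act 5.659 [ 1.  -3.5]
5.86 13.86 act 5.868 [ 0.2 -3.4]
6.07 14.17 act 6.076 [ 1.1 -3.5]
6.28 14.47 act 0.002 [-0.1 -4. ]
6.49 14.78 act 0.212 [ 0.2 -3.2]
6.58 15.03 act 0.288 [ 0.2 -3.2]
6.67 15.28 act 0.373 [ 0.3 -3.1]
6.75 15.53 act 0.46 [ 1.1 -3.8]
6.84 15.78 act 0.548 [ 0.1 -3. ]
6.93 16.03 act 0.634 [-0.1 -3.1]
7.02 16.28 act 0.648 [-6.7 -3.2]
7.1 16.53 act 0.654 [-12.6  -3.8]
7.19 16.78 act 0.662 [-19.7  -5.2]
```

Run:
```python
from h import *
from station import robot, viewer
z=np.load("st.npz");ph,ph0,F0=float(z["ph"]),float(z["ph0"]),z["F0"]
ph+=np.radians(12);c=W+34*np.array([np.cos(ph),np.sin(ph)])
robot.line_to([*c,131],v=45);print(np.round(tang(np.array(robot.state()["force"])-F0,ph),1))
robot.let_go();robot.line_to([*c,300],v=150)
robot.move_pose([500,10,330],down(YAW+np.pi/2));robot.dwell(.2)
f=viewer.grab_frame("wrist");np.savez("pics/w1.npz",**f);cv2.imwrite("pics/w1.png",f["img"][:,:,::-1]);print(robot.state()["t"],robot.state()["joint_pos"])
```

```text
[-2.3 -3.5]
20.125 [-1.29305790e-01  1.86936816e-01 -1.27857350e-01  1.25688031e+00
 -1.28690437e-04 -3.21798108e-01]
```

View pics/w1.png

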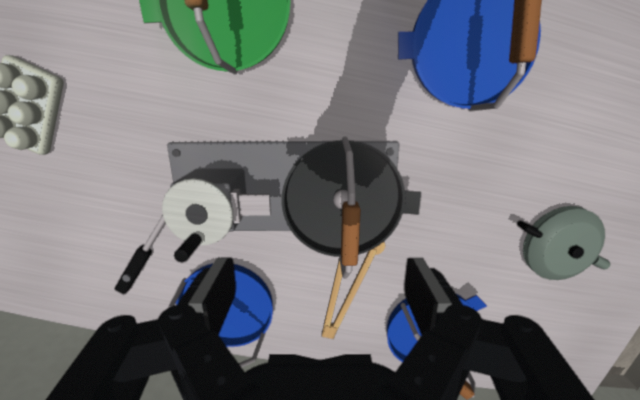

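Run:
```python
from h import *
w=dict(np.load("pics/w1.npz"));t=dict(np.load("pics/top0.npz"))
ux=np.array([np.cos(YAW),np.sin(YAW)]);uy=np.array([-ux[1],ux[0]]);o=np.array([570.3,-35.9])
def loc(p): d=p[:2]-o;return np.round([d@ux,d@uy],1)
H=cv2.cvtColor(w["img"],cv2.COLOR_RGB2HSV).astype(int);m=(H[...,0]<15)&(H[...,1]>110)&(H[...,2]>60)
M,c,a=blob(m,(350,235),200);ys,xs=np.nonzero(M);P=plane(w,np.c_[xs,ys],178)[:,:2]
rc,rs,_=cv2.minAreaRect(P.astype(np.float32));ev=np.linalg.eigh(np.cov(P.T))[1][:,1];ev*=np.sign(ev[0])
print("grip",c,rc,rs,np.arctan2(ev[1],ev[0]),loc(np.array(rc)),"tri",tri([t,w],[(312.67,201.44),c]))
print("keeper tip",loc(plane(w,[(270.5,206)],84)[0]),"lug",loc(plane(w,[(240,206)],90)[0]))
# lip: dark tongue edges, plate yaw from its front edge
front=plane(w,[(168,144),(397,144)],12);d=front[1]-front[0];print("front edge yaw",np.arctan2(-d[0],d[1]),np.linalg.norm(d),loc(front[0]),loc(front[1]))
print("lip end",[loc(p) for p in plane(w,[(420.5,190),(419,214)],72)])
print("ball",plane(w,[(341,199)],62))
b=loc(plane(w,[(341,199)],62)[0]);print(b)
```

```text
grip [350.25336091 234.89968976] (555.48583984375, 52.191993713378906) (70.78121185302734, 18.219703674316406) 0.185387433657626 [ 2.4 89.3] tri [554.194957    52.87155712 175.9794931 ]
keeper tip [  2.6 -11.8] lug [  0.3 -52.4]
front edge yaw 0.191182000215469 352.3654412606151 [ -72.4 -178.1] [-71.4 174.2]
lip end [array([-16.7, 197.2]), array([ 19.6, 199. ])]
ball [[553.69902748  49.25369529  62.        ]]
[ 0.1 86.8]
```

Run:
```python
from h import *
from station import robot, viewer
g=[553.8,53.3];a=.195+np.pi/2
robot.move_pose([*g,270],down(a));robot.line_to([*g,156],v=100)
s=robot.state();print(s["t"],s["position"],s["force"])
robot.gripper_close(60);s=robot.state();print(s["t"],s["width"],s["position"],s["force"],s["wrist_torque"])
robot.line_to([*g,166],v=15);s=robot.state();print(s["t"],s["width"],s["position"],s["force"],s["wrist_torque"])
robot.line_to([*g,237],v=30);robot.dwell(.3);s=robot.state();print(s["t"],s["width"],s["position"],s["force"],s["wrist_torque"])
print(s["joint_pos"],robot.ik([*g,237],down(.193+np.pi)))
f=viewer.grab_frame("side");np.savez("pics/s3.npz",**f);cv2.imwrite("pics/s3.png",cv2.resize(f["img"][100:300,220:450,::-1],None,fx=3,fy=3,interpolation=cv2.INTER_CUBIC))
```

```text
21.875 [554.33917025  53.27903164 156.69723765] [-0.5937023   0.38707908 -0.71010845]
22.5 0.2043776267932975 [554.1048481   52.97980445 156.17008548] [ 1.16694285 -1.21939848  1.0628404 ] [-0.23728334 -0.12043909  0.01298834]
23.3167 0.2023320545528242 [553.72959792  53.31077554 165.93152479] [-0.38907867  0.02193226 -4.66667768] [-0.02165483  0.00406213  0.01761744]
26.1333 0.2045468515746255 [553.77020373  53.32326124 236.98505855] [ 0.28456823  0.33878137 -5.55287555] [ 0.02267457 -0.00557099  0.00298537]
[-3.66955180e-02  3.34282633e-01 -1.66039159e-01  1.07053505e+00
  1.21476158e-05 -2.31719074e-01] [-0.036729    0.33427815 -0.16600659  1.07051159  0.         -1.80052533]
```

View pics/s3.png

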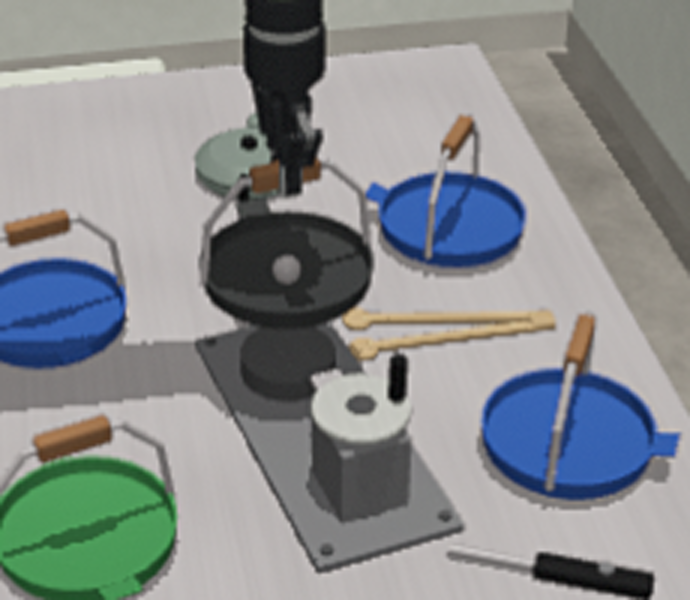

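Run:
```python
from h import *
from station import robot, viewer
g=[553.8,53.3];q0=np.array(robot.ik([*g,237],down(.195+np.pi/2)));q1=np.array(robot.ik([*g,237],down(.193+np.pi)))
for u in np.linspace(0,1,11)[1:]:
    robot.move_j(list(q0+u*(q1-q0)));s=robot.state();print(round(s["t"],2),np.round(s["joint_pos"][5],3),np.round(s["joint_vel"][5],2))
robot.dwell(.6);s=robot.state();print(s["position"],s["force"],s["wrist_torque"],s["width"],rot(s["tcp_rot"]).round(4).tolist())
I=[]
for n in("side","top","wrist"):
    f=viewer.grab_frame(n);np.savez(f"pics/{n}4.npz",**f);I.append(f["img"][...,::-1])
cv2.imwrite("pics/f4.png",np.hstack([cv2.resize(I[0][100:300,220:420],(390,390)),cv2.resize(I[1][130:260,250:380],(390,390))]));cv2.imwrite("pics/w4.png",I[2])
```

```text
26.46 -0.385 0.01
26.73 -0.541 -0.01
27.01 -0.697 -0.01
27.28 -0.853 -0.01
27.56 -1.01 -0.01
27.83 -1.167 -0.02
28.11 -1.323 -0.01
28.38 -1.48 -0.01
28.66 -1.637 -0.01
28.93 -1.794 -0.01
[553.78408081  53.29154009 237.01099039] [-0.34385618 -0.6806879  -5.14917542] [-0.02594476 -0.01531248  0.00290627] 0.20323788065075996 [[-0.9815, -0.0, 0.1915], [-0.1915, 0.0, -0.9815], [0.0, -1.0, -0.0]]
```

View pics/f4.png

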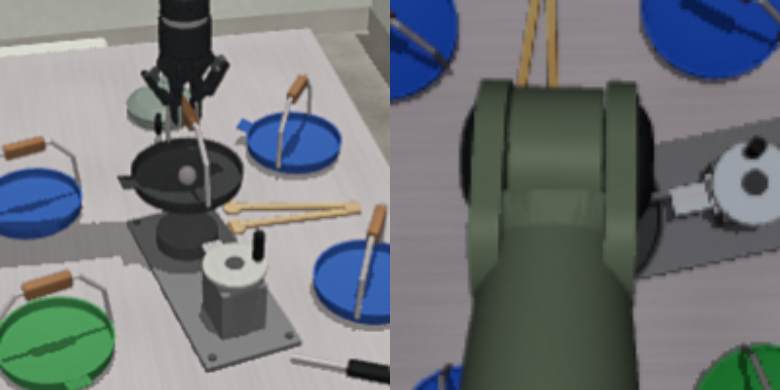

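View pics/w4.png

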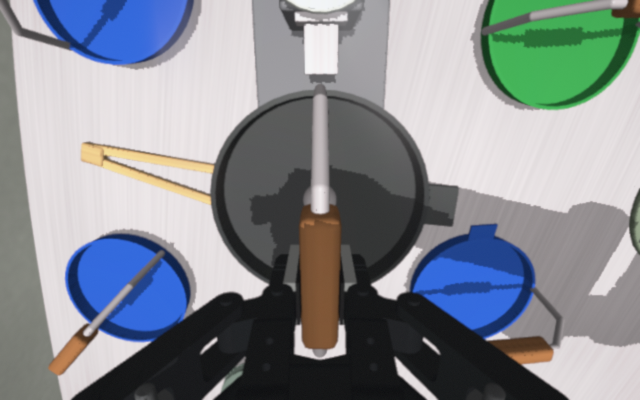

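Run:
```python
from station import robot
robot.dwell(.3);s=robot.state();print(s["t"],s["position"],s["force"],max(map(abs,s["joint_vel"])));print(robot.sign_off())
```

```text
29.9833 [553.80842045  53.29668048 236.9930095 ] [-0.97047117  0.01137402 -4.66593479] 0.0023007321828797537
the job is handed in; nothing more can be done
None
```

The job is done and handed in at 30 s, with the arm still holding the pan steady over its seat.

- **Handwheel and keeper:** I wound the wheel about 6.93 rad clockwise until it hit a firm stop. The push rose to about 20 N there, against 0–2 N while turning. The keeper tip then measured at y ≈ −12 mm on the stand, against −13 mm expected, so it is clear of the pan.
- **Lift:** I gripped the wooden grip at 60 N and raised the pan 81 mm straight up. The wrist then carried about 5 N with almost no moment, so the pan hangs level.
- **Quarter turn:** I then turned it anticlockwise so the lip points along the stand's −x, at a measured stand yaw of 0.193 rad (good to about 0.01 rad).
- **Final pictures:** The bail is in line with the stand's length, the lip points out over the front edge, and the pan is level. The ball is in the middle of the dish and the other gear looks untouched.

**Weaker points:** The stop implies the wheel started near 1.07 rad, while the first keeper picture suggested about 0.75 rad. Both are rough, and the tip position and the firm stop agree that the keeper is fully back. In the last picture from above, the arm hid most of the pan, so the final lip direction rests on the wrist and side views and the tool pose.

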